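# Lay the next block on a sprung pile by feel and square it into the corner

### The job

Lay the loose wood block flat on top of the pile in the blue squaring stand: the pile's height is not known, so lower the block until you feel it touch, and only then let go - do not drop it, and press gently. Then push it back against the tall rear fence and sideways against the end stop so that it lies flush in that corner. Leave the jar, the tape measure and the star knob standing where they are.

Things in the scene. Friction and masses are not known exactly. Their poses are not given: they have to be found in the camera images.
- block_center (a point): Centre of the loose packing block (pale pine, 44 x 100 x 19 mm, about 0.1 kg), lying flat on the bench; its long side is its y axis, its 44 mm width is x, thickness 19 mm is z. Grip it across the 44 mm width.
- stand: Squaring stand, fixed to the bench at a varying place and yaw: blue base plate 128 (x) x 150 (y) x 12 mm, origin at the centre of its underside. Upright aluminium rear fence, 120 mm long, 6 mm thick, front face at x = +44 mm; upright aluminium end stop, 6 mm thick, x = 12 to 42 mm, face at y = +52 mm looking to -y. Both end 118 mm above the bench.
- pile_foot (a point): Point on the stand's base plate (12 mm above the bench) under the pile's middle. Above it a dark deck plate carries two layers of two blocks, joined to it; the flat top measures 88 (stand x) x 100 mm (stand y). The deck's height was set by hand: the top is 67 to 104 mm above the bench, different every time. The deck is sprung and yields about 1 mm for each 5 N.
- corner (a point): Where fence face and stop face meet, at bench height (x = +44, y = +52 mm of the stand, axes as the stand). The finished block's centre is 22 mm in front of it (-x) and 50 mm to its -y side, long side along the fence. A block held across its width needs some 30 mm free behind it for the rear finger, so lay it farther forward on the pile, then push it back.
- jar_center (a point): Centre of the small closed jar with a white cap and a brown filling, 53 mm across and 74 mm high, standing on the bench; to be left alone.
- measure_center (a point): Centre of the orange tape measure, 36 x 74 x 62 mm high, standing on the bench; to be left alone.
- knob_center (a point): Centre of the yellow star knob, 36 x 32 x 28 mm, on the bench; to be left alone.

How it is judged:
On the way, in this order (a step that is already met when the one before it is completed fails the run):
1. the block, still held in the fingers, touches the top of the pile (contact force between block and stand above 0.5 N and contact force between the fingers and block above 2 N and z of block_center in the frame of stand above 0.07 m and angle between block_center's own z axis and vertical below 0.12 rad), for 0.1 s.
2. the block is let go and lies on the pile (contact force between the fingers and block below 0.1 N and contact force between block and stand above 0.3 N and z of block_center in the frame of stand above 0.07 m and angle between block_center's own z axis and vertical below 0.08 rad), for 0.2 s.
At the end, for the whole second after the job is handed in: The loose block rests flat (within 0.06 rad) on top of the pile, at rest and let go, its long side against the rear fence and its end against the end stop, within 3 mm of each and square to the fence within 0.06 rad (x of block_center in the frame of stand between 0.019 and 0.025 m and y of block_center in the frame of stand between -0.001 and 0.005 m and z of block_center in the frame of stand above 0.07 m and angle between block_center's own z axis and vertical below 0.06 rad and angle between the y axis of block_center and the y axis of stand, either way round below 0.06 rad and contact force between block and stand above 0.3 N and linear speed of block below 0.01 m/s); the robot touches nothing.
It fails at once if the block is dropped (moves faster than 0.25 m/s while the fingers do not touch it) (contact force between the fingers and block below 0.02 N and linear speed of block above 0.25 m/s).
It fails at once if the block is pressed against the pile or the stops with more than 30 N (contact force between block and stand above 30 N).
It fails at once if the fingers press on the stand or pile with more than 30 N (contact force between the fingers and stand above 30 N).
It fails at once if the jar, the tape measure or the star knob is moved by more than 20 mm (distance of any of jar_center, measure_center, knob_center from where it was at the start of the episode above 0.02 m).
It also fails if it takes over 58 s, if anything falls off the work surface, if the arm or the gripper's body presses on something with over 40 N, if the wrist force passes 120 N, or if a joint passes its speed limit or range.

### The arm

A 6-joint arm with a two-finger parallel gripper is mounted at the origin on a cart in front of the work surface, level with it; the furniture and walls round the work are solid. World frame = base frame: x ahead of the robot, y to its left, z up, the work surface at z = 0. Lengths are in m, angles in rad, forces in N, time in s.
With the tool pointing down it reaches from about 0.25 to 0.8 m from the base axis. Payload 3.9 kg.
Tool frame: the origin (TCP) lies between the finger pads; the fingertips stand 17 mm ahead of it and the grasp point (between the pads) lies 2 mm behind it (arm.tcp_to_tips is the distance from the TCP to the fingertips, in m); z points along the fingers, y is the line along which they close (so a half turn about z gives the same grasp; the last joint's range is limited). The gripper opens to 85 mm and grips with 20 to 120 N. Pads are 22 mm wide; open, the fingers measure 114 mm over their backs; the gripper's body (76 mm by 85 mm) begins 54 mm behind the grasp point. The pads swing forward as they close: fully open they stand 13 mm farther back than shut.
Start: joints at [1.304, 0.26, -0.138, 1.173, 0, 1.571], TCP at [0.138, 0.506, 0.248] pointing down, gripper open.
Joint ranges: [-2.78, 2.78], [-0.83, 1.72], [-1.28, 1.37], [-1.9, 2.12], [-1.57, 1.48], [-3.14, 3.14]. Speed limits (rad/s): [2.57, 2.57, 3.14, 3.14, 3.14, 3.14].

### API

Orientations are given as a rotation vector (axis times angle).
In Python, from workcell import arm gives the robot as it stands. The module is installed in compiled form; this text tells all that it offers.
- The arm moves only by the tool jog_arm, never from a script. Its arguments are lists of equal length, an entry for each row: "slide": the shift along the tool's x, y, z as a fraction of full scale, a list of three; "turn": the turn, a rotation vector about the tool's x, y, z as a fraction of full scale, a list of three; "gripper": the gripper command: -1 is shut, 1 is fully open, values between are in proportion. In form: {"slide": [[x, y, z], ...], "turn": [[ax, ay, az], ...], "gripper": [gripper, ...]}. A call has exactly 8 rows; each row shifts and turns the commanded pose from where the row before left it, along the tool's axes as they then stand; what a row does not reach is not made up. Full scale, the value 1, is 0.02 m for a shift and 6 degrees for a turn. A row lasts 1/8 s, in which the tool goes at most 62.5 mm and 10.7 degrees, less where a joint would pass 70% of its speed; a pose out of reach is approached as far as the arm can. A call with a number of a shift or a turn outside -1 to 1 is refused whole. A call with a gripper value outside its range is refused whole. The fingers move at their own pace and stop on an object; "grip_force" is the grip in N (left out, the last holds). Time passes only in rows, so rows that do not move let the fingers close, or fill a call up. It gives the time, the measured TCP pose, the force, the opening and the grip force at its end, in the units of the state.
- arm.observe(): the state, without advancing time (a new reading comes with each control period).
- arm.snapshot(name): name is "scene" or "top" or "wrist"; returns (picture, depth): 420x560x3 uint8, red, green, blue; 420x560 float32, m along the optical axis (not along the pixel's ray), 0 where there is no reading.
- arm.camera_params(name): a dict with "mtx" (3x3 intrinsics, pixels), "rvec" (rotation vector, rad) and "tvec" (3), from world to camera coordinates, as OpenCV has them. Camera axes: x right, y down, z forward; pixel columns grow to the right and rows downward; lengths in m; the calibration is good to about 2 mm. A picture is of the moment at which its call begins: read the wrist's pose just before it. camera_params takes no time and is no camera call; for the wrist camera it gives the pose at the moment of the call.
- arm.job_done(): hands the job in; it is judged then, once.
The state is a dict: "time_s": time; "joint_positions": joint angles; "dq": joint speeds; "effort": joint torques, N m; "ee_pos": TCP position; "tcp_rot": TCP orientation; "ft_force": force on the tool from outside, world axes, zero at the start; "torque": the same for the moment, N m; "opening": finger opening in m; "grasp_force": force on a finger pad.
Only numpy, scipy, OpenCV 4.12 (cv2) and the standard library are available. Lean on these libraries where they do the work, as an engineer would, in place of code of your own. Each camera call takes 0.05 s, during which the arm holds its last target. There are 200 camera calls.

## Working session

There is one attempt and no reset: what is moved stays moved. The work goes in short steps, Python scripts to look and compute and a tool call to move; the robot and the scene stay as the last step left them, time stands still between calls to the robot, and variables do not carry over. Pictures are saved under pics/ and viewed, at most 10 in all, crops included, and the job is handed in when it is done.

Besides the shell and the picture viewer there is one more tool, called after ">>>" in YAML: its name, and indented under it one key for each argument. jog_arm: Moves the arm, as the interface text tells. Shift numbers are shares of 0.02 m and turn numbers shares of 6 degrees, none past 1 either way. Its arguments: {"type":"object","properties":{"slide":{"type":"array","items":{"type":"array","items":{"type":"number","minimum":-1,"maximum":1}}},"turn":{"type":"array","items":{"type":"array","items":{"type":"number","minimum":-1,"maximum":1}}},"gripper":{"type":"array","items":{"type":"number"}},"grip_force":{"type":"number"}},"required":["slide","turn","gripper"]}

```bash
mkdir -p pics; cat > h.py <<'E'
import numpy as np, cv2
from workcell import arm
def snap(name):
    p=arm.camera_params(name); im,d=arm.snapshot(name)
    return im,d,p
def cloud(d,p):
    K=np.array(p["mtx"]);R=cv2.Rodrigues(np.array(p["rvec"],float))[0];t=np.array(p["tvec"],float).ravel()
    v,u=np.mgrid[:d.shape[0],:d.shape[1]]
    c=np.stack([(u-K[0,2])/K[0,0]*d,(v-K[1,2])/K[1,1]*d,d],-1)
    return (c-t)@R
def save(n,im): cv2.imwrite(f"pics/{n}.png",cv2.cvtColor(im,cv2.COLOR_RGB2BGR))
E
python3 - <<'E'
from h import *
s=arm.observe();print({k:np.round(v,3) for k,v in s.items()})
for n in("top","scene"):
    im,d,p=snap(n);save(n+"0",im);np.savez(n+"0.npz",im=im,d=d,P=cloud(d,p))
    R=cv2.Rodrigues(np.array(p["rvec"],float))[0];print(n,-R.T@np.array(p["tvec"]).ravel(),(d>0).mean())
E
```

```text
{'time_s': np.float64(0.0), 'joint_positions': array([ 1.304,  0.261, -0.139,  1.173,  0.   ,  1.571]), 'dq': array([ 0.   ,  0.001,  0.   , -0.   ,  0.002,  0.001]), 'effort': array([-1.0000e-03, -4.0568e+01,  2.5392e+01,  1.9000e-02, -0.0000e+00,
        0.0000e+00]), 'ee_pos': array([0.138, 0.506, 0.247]), 'tcp_rot': array([-4.180e-01, -3.113e+00,  3.000e-03]), 'ft_force': array([ 0.457,  0.144, -0.219]), 'torque': array([-0.   ,  0.001,  0.069]), 'grasp_force': np.float64(0.0), 'opening': np.float64(0.085)}
top [ 0.37893772 -0.00627906  1.5431262 ] 0.9959311224489796
scene [ 0.03519824 -0.74209885  0.9677639 ] 0.9958843537414966
```

View pics/top0.png

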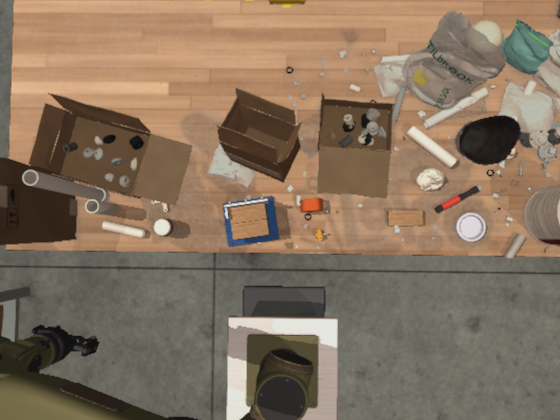

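View pics/scene0.png

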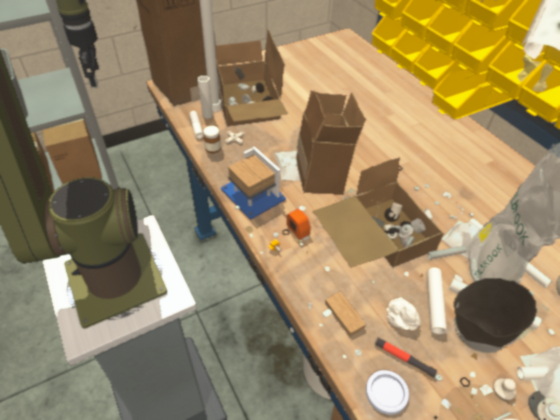

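The top view shows the loose block at (405,218), the stand at (250,221) with the fence at its upper edge and the end stop at upper left, the measure at (312,204), the knob at (320,235) and the jar at (163,227). The scene view agrees.

```bash
python3 - <<'E'
from h import *
z=np.load("top0.npz");im,d,P=z["im"],z["d"],z["P"]
def box(n,r,c,lo,hi,extra=None):
    s=np.zeros(d.shape,bool);s[r[0]:r[1],c[0]:c[1]]=1
    m=s&(P[...,2]>lo)&(P[...,2]<hi)
    if extra is not None:m&=extra
    q=P[m];b=cv2.minAreaRect((q[:,:2]*1000).astype(np.float32))
    print(n,m.sum(),"c",np.round(b[0],1),"sz",np.round(b[1],1),"ang",round(b[2],1),"z",np.round(np.percentile(q[:,2],[5,50,95]),4), "mean",q.mean(0).round(4))
hsv=cv2.cvtColor(im,cv2.COLOR_RGB2HSV)
blue=(hsv[...,0]>100)&(hsv[...,0]<125)&(hsv[...,1]>120)
box("block",(203,233),(380,432),.012,.03)
box("base",(185,255),(215,290),.004,.03,blue)
box("pile",(185,255),(215,290),.055,.109)
box("pile core",(212,232),(238,262),.03,.15)
box("fence",(185,255),(215,290),.111,.14)
box("meas",(190,218),(297,328),.03,.09)
box("knob",(225,248),(310,332),.01,.05)
box("jar",(212,242),(148,178),.04,.1)
box("tall?",(90,200),(215,300),.05,.5)
E
```

```text
block 525 c [ 434.5 -351.5] sz [ 61.4 101.2] ang 2.3 z [0.0141 0.0192 0.0249] mean [ 0.4433 -0.3511  0.0194]
base 531 c [429.5  96.7] sz [124.2 145.6] ang 9.3 z [0.0068 0.0119 0.0175] mean [0.4114 0.0773 0.012 ]
pile 1306 c [433.1  98.7] sz [107.6 124.8] ang 9.3 z [0.0702 0.1011 0.1069] mean [0.428  0.0945 0.0987]
pile core 476 c [425.3  92.8] sz [52.5 63.7] ang 0.8 z [0.0966 0.1017 0.108 ] mean [0.4252 0.0927 0.102 ]
fence 132 c [441.2  95.5] sz [ 81.  118.3] ang 12.7 z [0.1125 0.118  0.1227] mean [0.4683 0.1122 0.1178]
meas 328 c [487.2 -84.1] sz [56.7 75.3] ang 2.7 z [0.0417 0.06   0.0776] mean [ 0.4802 -0.0827  0.0594]
knob 68 c [ 390.  -107.4] sz [30.9 27.7] ang 67.7 z [0.0133 0.0207 0.0303] mean [ 0.3914 -0.1056  0.0214]
jar 289 c [406.6 337.4] sz [49.  48.6] ang 14.5 z [0.0466 0.0726 0.0791] mean [0.4069 0.3352 0.069 ]
tall? 4384 c [616.5  76.2] sz [202. 225.] ang 66.0 z [0.0686 0.1816 0.2514] mean [0.6502 0.0641 0.1714]
```

```bash
cat >> h.py <<'E'
def Rt(): return cv2.Rodrigues(np.array(arm.observe()["tcp_rot"],float))[0]
def plan(target,yaw,n=None):
    """rows to reach target with tool y at world yaw(deg), tool down; prints remaining rows as tool-frame numbers"""
    s=arm.observe();p=np.array(s["ee_pos"]);R=Rt()
    R1=np.array([[-np.sin(np.radians(yaw)),np.cos(np.radians(yaw)),0],[np.cos(np.radians(yaw)),np.sin(np.radians(yaw)),0],[0,0,-1]])
    R1=np.array([[-np.sin(np.radians(yaw)),np.cos(np.radians(yaw)),0],[np.cos(np.radians(yaw)),np.sin(np.radians(yaw)),0],[0,0,-1.]])
    rv=cv2.Rodrigues(R.T@R1)[0].ravel()
    D=np.array(target)-p
    m=int(np.ceil(max(np.abs(rv).max()/np.radians(6),np.linalg.norm(D)/.02))) if n is None else n
    k=int(np.ceil(np.abs(rv).max()/np.radians(6)-.05)) or 1
    for i in range(m):
        Ri=R@cv2.Rodrigues(rv*min(i/k,1))[0]
        print(i,np.round(Ri.T@D/m/.02,2),np.round(rv/k/np.radians(6),2) if i<k else 0)
        if i>k+1: print("... to",m);break
E
python3 - <<'E'
from h import *
z=np.load("top0.npz");P=z["P"]
q=P[(P[...,2]>.13)&(P[...,0]>.25)&(abs(P[...,1])<.45)]
print("tall min x",np.percentile(q[:,0],[0.2,1]))
p=arm.camera_params("wrist");R=cv2.Rodrigues(np.array(p["rvec"],float))[0]
c=-R.T@np.array(p["tvec"]).ravel()
print(p["mtx"],"cam in tool",Rt().T@(c-arm.observe()["ee_pos"]),"axis in tool",Rt().T@R[2], "camx",Rt().T@R[0])
plan([.37,.1,.30],0)
E
```

```text
tall min x [0.37893772 0.37893772]
[[324.31213325   0.         279.91546134]
 [  0.         324.31213325 208.61357805]
 [  0.           0.           1.        ]] cam in tool [ 0.06550228  0.00039391 -0.12504917] axis in tool [-0.25992433  0.00100065  0.96562847] camx [ 1.58376351e-03  9.99998560e-01 -6.09952679e-04]
0 [-0.69 -0.69 -0.11] [-0.    0.    0.96]
1 [-0.75 -0.62 -0.11] [-0.    0.    0.96]
2 [-0.81 -0.54 -0.11] [-0.    0.    0.96]
3 [-0.86 -0.45 -0.11] [-0.    0.    0.96]
4 [-0.9  -0.36 -0.11] [-0.    0.    0.96]
5 [-0.93 -0.27 -0.11] [-0.    0.    0.96]
6 [-0.96 -0.18 -0.11] [-0.    0.    0.96]
7 [-0.97 -0.08 -0.11] [-0.    0.    0.96]
8 [-0.97  0.02 -0.11] [-0.    0.    0.96]
9 [-0.97  0.11 -0.11] [-0.    0.    0.96]
10 [-0.95  0.21 -0.11] [-0.    0.    0.96]
11 [-0.92  0.3  -0.11] [-0.    0.    0.96]
12 [-0.89  0.4  -0.11] [-0.    0.    0.96]
13 [-0.85  0.48 -0.11] 0
14 [-0.85  0.48 -0.11] 0
15 [-0.85  0.48 -0.11] 0
... to 24
```

>>> jog_arm:
  slide:
    - [-0.69,-0.69,-0.11]
    - [-0.75,-0.62,-0.11]
    - [-0.81,-0.54,-0.11]
    - [-0.86,-0.45,-0.11]
    - [-0.9,-0.36,-0.11]
    - [-0.93,-0.27,-0.11]
    - [-0.96,-0.18,-0.11]
    - [-0.97,-0.08,-0.11]
  turn:
    - [0,0,0.96]
    - [0,0,0.96]
    - [0,0,0.96]
    - [0,0,0.96]
    - [0,0,0.96]
    - [0,0,0.96]
    - [0,0,0.96]
    - [0,0,0.96]
  gripper: [1,1,1,1,1,1,1,1]

```text
time_s: 1.1
ee_pos: [0.2155, 0.3703, 0.2656]
tcp_rot: [1.608, 2.699, -0.001]
ft_force: [-0.0, 0.8, 1.0]
opening: 0.0854
grasp_force: 0.0
```

>>> jog_arm:
  slide:
    - [-0.97,0.02,-0.11]
    - [-0.97,0.11,-0.11]
    - [-0.95,0.21,-0.11]
    - [-0.92,0.3,-0.11]
    - [-0.89,0.4,-0.11]
    - [-0.85,0.48,-0.11]
    - [-0.85,0.48,-0.11]
    - [-0.85,0.48,-0.11]
  turn:
    - [0,0,0.96]
    - [0,0,0.96]
    - [0,0,0.96]
    - [0,0,0.96]
    - [0,0,0.96]
    - [0,0,0]
    - [0,0,0]
    - [0,0,0]
  gripper: [1,1,1,1,1,1,1,1]

```text
time_s: 2.1
ee_pos: [0.2921, 0.2347, 0.2832]
tcp_rot: [-2.225, -2.218, 0.001]
ft_force: [0.2, 0.6, -0.6]
opening: 0.0856
grasp_force: 0.0
```

>>> jog_arm:
  slide:
    - [-0.85,0.48,-0.11]
    - [-0.85,0.48,-0.11]
    - [-0.85,0.48,-0.11]
    - [-0.85,0.48,-0.11]
    - [-0.85,0.48,-0.11]
    - [-0.85,0.48,-0.11]
    - [-0.85,0.48,-0.11]
    - [0,0,0]
  turn:
    - [0,0,0]
    - [0,0,0]
    - [0,0,0]
    - [0,0,0]
    - [0,0,0]
    - [0,0,0]
    - [0,0,0]
    - [0,0,0]
  gripper: [1,1,1,1,1,1,1,1]

```text
time_s: 3.1
ee_pos: [0.3591, 0.1157, 0.2987]
tcp_rot: [-2.227, -2.215, 0.001]
ft_force: [-0.6, 0.7, 0.0]
opening: 0.0859
grasp_force: 0.0
```

```bash
python3 - <<'E'
from h import *
s=arm.observe();print(s["time_s"],s["ee_pos"],s["tcp_rot"])
im,d,p=snap("wrist");save("w1",im);np.savez("w1.npz",im=im,d=d,P=cloud(d,p))
E
```

```text
3.1 [0.35910914 0.11568089 0.29869629] [-2.22705953e+00 -2.21547786e+00  6.00801432e-04]
```

View pics/w1.png

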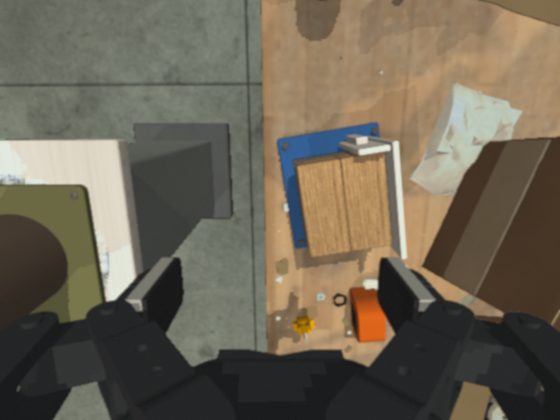

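The wrist view shows the stand: pile top at about (345,205), fence at (398,200), end stop at (365,146), base corner at (283,142).

```bash
python3 - <<'E'
from h import *
z=np.load("w1.npz");im,d,P=z["im"],z["d"],z["P"]
hsv=cv2.cvtColor(im,cv2.COLOR_RGB2HSV)
s=np.zeros(d.shape,bool);s[115:275,270:412]=1
wood=s&(hsv[...,1]>70)&(hsv[...,0]<25)&(P[...,2]>.06)&(P[...,2]<.115)
wood=cv2.morphologyEx(wood.astype(np.uint8),cv2.MORPH_OPEN,np.ones((5,5)))>0
core=cv2.erode(wood.astype(np.uint8),np.ones((15,15)))>0
print("pile z",np.median(P[core][:,2]),P[core][:,2].std(),core.sum())
# ray-cast mask to plane at pile height
def ray(m,h):
    p=arm.camera_params("wrist");K=np.array(p["mtx"]);R=cv2.Rodrigues(np.array(p["rvec"],float))[0];t=np.array(p["tvec"],float).ravel()
    v,u=np.nonzero(m);c=np.stack([(u-K[0,2])/K[0,0],(v-K[1,2])/K[1,1],np.ones(len(u))],-1)@R
    o=-R.T@t; return o+c*((h-o[2])/c[:,2])[:,None]
h=np.median(P[core][:,2])
q=ray(wood,h);b=cv2.minAreaRect((q[:,:2]*1000).astype(np.float32));print("pile",b)
g=s&(P[...,2]>.108)&(P[...,2]<.13)&(hsv[...,1]<70)
n,l,st,c=cv2.connectedComponentsWithStats(g.astype(np.uint8));i=1+st[1:,4].argmax();print(st[i])
q=ray(l==i,.118)
np.save("fq.npy",q)
b=cv2.minAreaRect((q[:,:2]*1000).astype(np.float32));print("fence+stop",b)
v,u=np.nonzero(l==i)
f=q[(v>165)&(u>385)]; L=cv2.fitLine((f[:,:2]*1000).astype(np.float32),cv2.DIST_L2,0,.01,.01).ravel();a=np.degrees(np.arctan2(L[1],L[0]));print("fence line",L,a)
dv=np.array(L[:2]);dv*=np.sign(dv[1]);nx=np.array([dv[1],-dv[0]])
Q=q[:,:2]*1000
print("fence nx range",np.percentile(f[:,:2]*1000@nx,[2,50,98]))
st_=Q[(v<155)&(u<378)]
print("stop along range",np.percentile(st_@dv,[2,50,98]),"n",len(st_),"fence along",np.percentile(f[:,:2]*1000@dv,[0,100]), "all",np.percentile(Q@dv,[0.5,99.5]))
blue=s&(hsv[...,0]>100)&(hsv[...,0]<125)&(hsv[...,1]>120);B=ray(blue,.012)[:,:2]*1000
print("base nx",np.percentile(B@nx,[.5,99.5]),"along",np.percentile(B@dv,[.5,99.5]))
W=ray(wood,h)[:,:2]*1000;print("pile nx",np.percentile(W@nx,[.5,99.5]),"al",np.percentile(W@dv,[.5,99.5]),dv,nx)
E
```

```text
pile z 0.1011408118211211 0.000722248078276296 2204
pile ((425.50390625, 99.92669677734375), (89.0196304321289, 103.43106079101562), 9.294941902160645)
[ 356  140   51  119 1269]
fence+stop ((461.4406433105469, 103.58807373046875), (39.15890121459961, 119.73312377929688), 12.720995903015137)
fence line [ 1.6470684e-01 -9.8634255e-01  4.7487289e+02  9.6841614e+01] -80.51979
fence nx range [480.25120317 484.35032034 488.3521856 ]
stop along range [78.37030667 81.68044477 84.90590784] n 158 fence along [-32.93786561  63.10810971] all [-31.78022577  85.72119198]
base nx [377.54324153 498.86673862] along [-43.28103513  99.78406706]
pile nx [392.19525053 480.06093739] al [-22.63596574  79.48948967] [-0.16470684  0.98634255] [0.98634255 0.16470684]
```

```bash
python3 - <<'E'
from h import *
print(arm.tcp_to_tips)
z=np.load("top0.npz");P=z["P"]
for x1 in(.48,.52,.56):
    for y0 in(-.45,-.35,-.25,-.15,-.05,.05): 
        m=(P[...,0]>.36)&(P[...,0]<x1)&(P[...,1]>y0)&(P[...,1]<y0+.1)
        print(x1,y0,round(float(np.percentile(P[m][:,2],99.5)),3),end=" | ")
    print()
plan([.435,-.345,.2],0)
E
```

```text
0.017
0.48 -0.45 0.026 | 0.48 -0.35 0.026 | 0.48 -0.25 0.009 | 0.48 -0.15 0.066 | 0.48 -0.05 1.543 | 0.48 0.05 0.122 | 
0.52 -0.45 0.025 | 0.52 -0.35 0.08 | 0.52 -0.25 0.078 | 0.52 -0.15 0.081 | 0.52 -0.05 1.543 | 0.52 0.05 0.121 | 
0.56 -0.45 0.052 | 0.56 -0.35 0.08 | 0.56 -0.25 0.08 | 0.56 -0.15 0.082 | 0.56 -0.05 1.543 | 0.56 0.05 0.121 | 
0 [-0.96  0.16  0.21] [-0.01 -0.   -0.04]
1 [-0.96  0.16  0.21] 0
2 [-0.96  0.16  0.21] 0
3 [-0.96  0.16  0.21] 0
... to 24
```

>>> jog_arm:
  slide:
    - [-0.96,0.16,0.21]
    - [-0.96,0.16,0.21]
    - [-0.96,0.16,0.21]
    - [-0.96,0.16,0.21]
    - [-0.96,0.16,0.21]
    - [-0.96,0.16,0.21]
    - [-0.96,0.16,0.21]
    - [-0.96,0.16,0.21]
  turn:
    - [0,0,0]
    - [0,0,0]
    - [0,0,0]
    - [0,0,0]
    - [0,0,0]
    - [0,0,0]
    - [0,0,0]
    - [0,0,0]
  gripper: [1,1,1,1,1,1,1,1]

```text
time_s: 4.15
ee_pos: [0.3838, -0.0371, 0.2649]
tcp_rot: [-2.223, -2.219, 0.0]
ft_force: [0.7, 1.3, 0.9]
opening: 0.0855
grasp_force: 0.0
```

>>> jog_arm:
  slide:
    - [-0.96,0.16,0.21]
    - [-0.96,0.16,0.21]
    - [-0.96,0.16,0.21]
    - [-0.96,0.16,0.21]
    - [-0.96,0.16,0.21]
    - [-0.96,0.16,0.21]
    - [-0.96,0.16,0.21]
    - [-0.96,0.16,0.21]
  turn:
    - [0,0,0]
    - [0,0,0]
    - [0,0,0]
    - [0,0,0]
    - [0,0,0]
    - [0,0,0]
    - [0,0,0]
    - [0,0,0]
  gripper: [1,1,1,1,1,1,1,1]

```text
time_s: 5.15
ee_pos: [0.4093, -0.1909, 0.2313]
tcp_rot: [-2.223, -2.219, -0.0]
ft_force: [-0.1, -0.7, 0.0]
opening: 0.0855
grasp_force: 0.0
```

>>> jog_arm:
  slide:
    - [-0.96,0.16,0.21]
    - [-0.96,0.16,0.21]
    - [-0.96,0.16,0.21]
    - [-0.96,0.16,0.21]
    - [-0.96,0.16,0.21]
    - [-0.96,0.16,0.21]
    - [-0.96,0.16,0.21]
    - [0,0,0]
  turn:
    - [0,0,0]
    - [0,0,0]
    - [0,0,0]
    - [0,0,0]
    - [0,0,0]
    - [0,0,0]
    - [0,0,0]
    - [0,0,0]
  gripper: [1,1,1,1,1,1,1,1]

```text
time_s: 6.15
ee_pos: [0.4314, -0.3268, 0.2017]
tcp_rot: [-2.226, -2.216, -0.0]
ft_force: [0.1, 0.3, -0.3]
opening: 0.0858
grasp_force: 0.0
```

```bash
python3 - <<'E'
from h import *
s=arm.observe();print(s["time_s"],s["ee_pos"],s["tcp_rot"])
im,d,p=snap("wrist");save("w2",im);P=cloud(d,p);np.savez("w2.npz",im=im,d=d,P=P)
m=(P[...,2]>.014)&(P[...,2]<.026)&(abs(P[...,0]-.44)<.06)&(abs(P[...,1]+.35)<.09)
m=cv2.morphologyEx(m.astype(np.uint8),cv2.MORPH_OPEN,np.ones((5,5)))
n,l,st,c=cv2.connectedComponentsWithStats(m);i=1+st[1:,4].argmax();print(st[i])
print(cv2.minAreaRect((P[l==i][:,:2]*1000).astype(np.float32)),P[l==i].mean(0))
E
```

```text
6.15 [ 0.43138377 -0.32680376  0.20172479] [-2.22611324e+00 -2.21625381e+00 -3.43897381e-05]
[ 269  164   46   98 4242]
((443.64593505859375, -350.2278747558594), (44.035057067871094, 100.62405395507812), 1.1801347732543945) [ 0.44386642 -0.34747186  0.01832335]
```

View pics/w2.png

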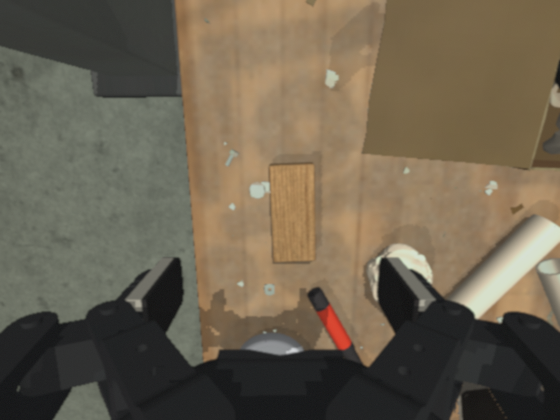

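The wrist view shows the block at (292,213), clear of the flap at the upper right and the pen below.

```bash
python3 - <<'E'
from h import *
plan([.4436,-.350,.021],1.2)
E
```

```text
0 [-0.12  0.06  0.9 ] [-0.   -0.01 -0.24]
1 [-0.12  0.06  0.9 ] 0
2 [-0.12  0.06  0.9 ] 0
3 [-0.12  0.06  0.9 ] 0
... to 10
```

>>> jog_arm:
  slide:
    - [-0.3,0.15,0.9]
    - [-0.3,0.15,0.9]
    - [-0.3,0.15,0.9]
    - [-0.26,0.17,0.9]
    - [0,0,0.9]
    - [0,0,0.9]
    - [0,0,0.9]
    - [0,0,0.9]
  turn:
    - [0,0,-0.2]
    - [0,0,0]
    - [0,0,0]
    - [0,0,0]
    - [0,0,0]
    - [0,0,0]
    - [0,0,0]
    - [0,0,0]
  gripper: [1,1,1,1,1,1,1,1]

```text
time_s: 7.2
ee_pos: [0.4441, -0.3481, 0.0577]
tcp_rot: [-2.201, -2.242, -0.0]
ft_force: [0.1, 0.3, 0.2]
opening: 0.0855
grasp_force: 0.0
```

>>> jog_arm:
  slide:
    - [0,0,0.7]
    - [0,0,0.6]
    - [0,0,0.5]
    - [0,0,0]
    - [0,0,0]
    - [0,0,0]
    - [0,0,0]
    - [0,0,0]
  turn:
    - [0,0,0]
    - [0,0,0]
    - [0,0,0]
    - [0,0,0]
    - [0,0,0]
    - [0,0,0]
    - [0,0,0]
    - [0,0,0]
  gripper: [1,1,1,1,0.5,0.1,0,-0.2]
  grip_force: 30

```text
time_s: 8.2
ee_pos: [0.4443, -0.3489, 0.0231]
tcp_rot: [2.2, 2.24, 0.0]
ft_force: [-0.6, 0.1, 5.4]
opening: 0.0432
grasp_force: 30.1
```

>>> jog_arm:
  slide:
    - [0,0,-0.1]
    - [0,0,-0.3]
    - [0,0,-0.6]
    - [0,0,-0.9]
    - [0,0,-1]
    - [0,0,-1]
    - [0,0,-1]
    - [0,0,-1]
  turn:
    - [0,0,0]
    - [0,0,0]
    - [0,0,0]
    - [0,0,0]
    - [0,0,0]
    - [0,0,0]
    - [0,0,0]
    - [0,0,0]
  gripper: [-0.2,-0.2,-0.2,-0.2,-0.2,-0.2,-0.2,-0.2]

```text
time_s: 9.2
ee_pos: [0.4439, -0.3485, 0.1417]
tcp_rot: [2.201, 2.241, 0.0]
ft_force: [-0.1, -0.1, -0.6]
opening: 0.0427
grasp_force: 30.7
```

```bash
python3 - <<'E'
from h import *
plan([.417,.092,.18],9.4)
im,d,p=snap("wrist");save("w3",im)
E
```

```text
0 [ 0.96 -0.04 -0.08] [ 0.   0.  -0.7]
1 [ 0.96  0.03 -0.08] [ 0.   0.  -0.7]
2 [ 0.95  0.1  -0.08] 0
3 [ 0.95  0.1  -0.08] 0
4 [ 0.95  0.1  -0.08] 0
... to 23
```

View pics/w3.png

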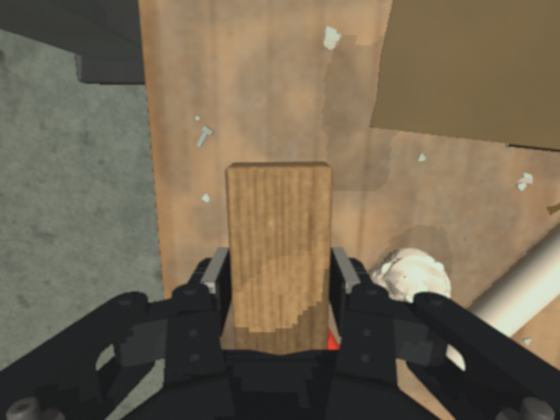

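The block is held squarely between the pads, centred at (280,260). Now over to the stand.

>>> jog_arm:
  slide:
    - [0.6,-0.03,-0.3]
    - [0.96,0.03,-0.3]
    - [0.95,0.1,-0.3]
    - [0.95,0.1,-0.3]
    - [0.95,0.1,-0.3]
    - [0.95,0.1,-0.3]
    - [0.95,0.1,-0.1]
    - [0.95,0.1,0]
  turn:
    - [0,0,-0.7]
    - [0,0,-0.7]
    - [0,0,0]
    - [0,0,0]
    - [0,0,0]
    - [0,0,0]
    - [0,0,0]
    - [0,0,0]
  gripper: [-0.2,-0.2,-0.2,-0.2,-0.2,-0.2,-0.2,-0.2]

```text
time_s: 10.25
ee_pos: [0.4351, -0.2017, 0.1785]
tcp_rot: [2.031, 2.396, 0.0]
ft_force: [-0.2, -0.1, -0.8]
opening: 0.0428
grasp_force: 30.7
```

>>> jog_arm:
  slide:
    - [0.95,0.1,0]
    - [0.95,0.1,0]
    - [0.95,0.1,0]
    - [0.95,0.1,0]
    - [0.95,0.1,0]
    - [0.95,0.1,0]
    - [0.95,0.1,0]
    - [0.95,0.1,0]
  turn:
    - [0,0,0]
    - [0,0,0]
    - [0,0,0]
    - [0,0,0]
    - [0,0,0]
    - [0,0,0]
    - [0,0,0]
    - [0,0,0]
  gripper: [-0.2,-0.2,-0.2,-0.2,-0.2,-0.2,-0.2,-0.2]

```text
time_s: 11.25
ee_pos: [0.4257, -0.0492, 0.1782]
tcp_rot: [-2.031, -2.396, 0.0]
ft_force: [-0.2, 0.5, -0.2]
opening: 0.0433
grasp_force: 30.7
```

>>> jog_arm:
  slide:
    - [0.95,0.1,0]
    - [0.95,0.1,0]
    - [0.95,0.1,0]
    - [0.95,0.1,0]
    - [0.8,0.08,0]
    - [0.5,0.05,0]
    - [0,0,0]
    - [0,0,0]
  turn:
    - [0,0,0]
    - [0,0,0]
    - [0,0,0]
    - [0,0,0]
    - [0,0,0]
    - [0,0,0]
    - [0,0,0]
    - [0,0,0]
  gripper: [-0.2,-0.2,-0.2,-0.2,-0.2,-0.2,-0.2,-0.2]

```text
time_s: 12.25
ee_pos: [0.4197, 0.0518, 0.1783]
tcp_rot: [2.031, 2.396, -0.001]
ft_force: [-0.7, -1.5, -1.5]
opening: 0.043
grasp_force: 30.7
```

```bash
cat >> h.py <<'E'
def stand(p):
    c,s=np.cos(np.radians(9.4)),np.sin(np.radians(9.4));p=np.array(p)*1000
    return np.array([p[0]*c+p[1]*s-437,-p[0]*s+p[1]*c-27.5,p[2]]).round(1)
E
python3 - <<'E'
from h import *
s=arm.observe();print(s["time_s"],s["ee_pos"],stand(s["ee_pos"]),s["ft_force"],Rt().round(3)[:,1],s["opening"],s["grasp_force"])
plan([.417,.092,.140],9.4)
im,d,p=snap("wrist");save("w4",im)
E
```

```text
12.25 [0.4196652  0.05177272 0.1782565 ] [-14.5 -45.  178.3] [-0.73702277 -1.53184798 -1.46763736] [ 0.987  0.164 -0.   ] 0.042966401771369976 30.731191635131836
0 [0.67 0.07 0.64] [-0.  0.  0.]
1 [0.67 0.07 0.64] 0
2 [0.67 0.07 0.64] 0
```

View pics/w4.png

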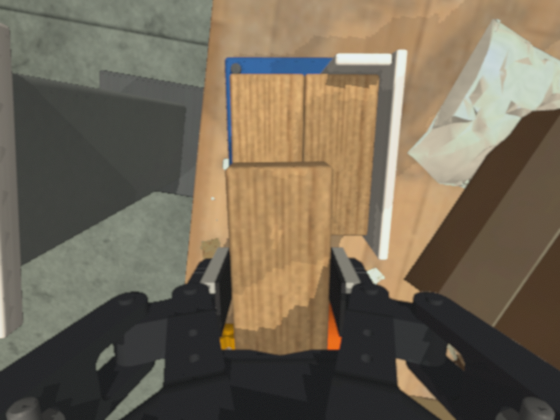

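The held block is aligned with the pile (joint line at (303,120), stop at (365,60), fence at (395,150)), and is still about 40 mm short.

>>> jog_arm:
  slide:
    - [0.5,0.06,0.2]
    - [0.6,0.06,0.4]
    - [0.6,0.06,0.5]
    - [0.3,0.02,0.5]
    - [0,0,0.3]
    - [0,0,0.1]
    - [0,0,0]
    - [0,0,0]
  turn:
    - [0,0,0]
    - [0,0,0]
    - [0,0,0]
    - [0,0,0]
    - [0,0,0]
    - [0,0,0]
    - [0,0,0]
    - [0,0,0]
  gripper: [-0.2,-0.2,-0.2,-0.2,-0.2,-0.2,-0.2,-0.2]

```text
time_s: 13.3
ee_pos: [0.4175, 0.0919, 0.1386]
tcp_rot: [2.031, 2.396, 0.001]
ft_force: [-1.1, 0.1, -1.0]
opening: 0.0433
grasp_force: 30.7
```

>>> jog_arm:
  slide:
    - [0,0,0.1]
    - [0,0,0.1]
    - [0,0,0.1]
    - [0,0,0.1]
    - [0,0,0.1]
    - [0,0,0]
    - [0,0,0]
    - [0,0,0]
  turn:
    - [0,0,0]
    - [0,0,0]
    - [0,0,0]
    - [0,0,0]
    - [0,0,0]
    - [0,0,0]
    - [0,0,0]
    - [0,0,0]
  gripper: [-0.2,-0.2,-0.2,-0.2,-0.2,-0.2,-0.2,-0.2]

```text
time_s: 14.3
ee_pos: [0.4172, 0.0921, 0.1284]
tcp_rot: [2.031, 2.396, 0.0]
ft_force: [-0.3, -0.8, -0.6]
opening: 0.0435
grasp_force: 30.7
```

>>> jog_arm:
  slide:
    - [0,0,0.05]
    - [0,0,0.05]
    - [0,0,0.05]
    - [0,0,0.05]
    - [0,0,0]
    - [0,0,0]
    - [0,0,0]
    - [0,0,0]
  turn:
    - [0,0,0]
    - [0,0,0]
    - [0,0,0]
    - [0,0,0]
    - [0,0,0]
    - [0,0,0]
    - [0,0,0]
    - [0,0,0]
  gripper: [-0.2,-0.2,-0.2,-0.2,-0.2,-0.2,-0.2,-0.2]

```text
time_s: 15.3
ee_pos: [0.4171, 0.0921, 0.1243]
tcp_rot: [-2.031, -2.397, -0.0]
ft_force: [-0.9, 0.1, 1.7]
opening: 0.0435
grasp_force: 31.0
```

>>> jog_arm:
  slide:
    - [0,0,0.03]
    - [0,0,0.03]
    - [0,0,0]
    - [0,0,0]
    - [0,0,0]
    - [0,0,0]
    - [0,0,0]
    - [0,0,0]
  turn:
    - [0,0,0]
    - [0,0,0]
    - [0,0,0]
    - [0,0,0]
    - [0,0,0]
    - [0,0,0]
    - [0,0,0]
    - [0,0,0]
  gripper: [-0.2,-0.2,-0.2,-0.2,-0.2,-0.2,-0.2,-0.2]

```text
time_s: 16.3
ee_pos: [0.4171, 0.0921, 0.1234]
tcp_rot: [2.031, 2.397, 0.0]
ft_force: [-2.7, -0.5, 6.4]
opening: 0.0429
grasp_force: 31.5
```

>>> jog_arm:
  slide:
    - [0,0,-0.03]
    - [0,0,0]
    - [0,0,0]
    - [0,0,0]
    - [0,0,0]
    - [0,0,0]
    - [0,0,0]
    - [0,0,0]
  turn:
    - [0,0,0]
    - [0,0,0]
    - [0,0,0]
    - [0,0,0]
    - [0,0,0]
    - [0,0,0]
    - [0,0,0]
    - [0,0,0]
  gripper: [-0.2,0.05,0.1,0.15,0.2,0.25,0.3,0.35]

```text
time_s: 17.3
ee_pos: [0.4171, 0.0921, 0.1237]
tcp_rot: [2.031, 2.397, 0.0]
ft_force: [-0.4, -0.5, 0.0]
opening: 0.0578
grasp_force: 0.0
```

>>> jog_arm:
  slide:
    - [0,0,0]
    - [0,0,0]
    - [0,0,-0.3]
    - [0,0,-0.7]
    - [0,0,-0.8]
    - [0,0,-0.8]
    - [0,0,-0.5]
    - [0,0,0]
  turn:
    - [0,0,0]
    - [0,0,0]
    - [0,0,0]
    - [0,0,0]
    - [0,0,0]
    - [0,0,0]
    - [0,0,0]
    - [0,0,0]
  gripper: [0.35,0.35,0.35,0.35,0.35,0.35,0.35,0.35]

```text
time_s: 18.3
ee_pos: [0.4177, 0.0922, 0.1865]
tcp_rot: [2.031, 2.396, 0.002]
ft_force: [-0.8, 0.3, 0.3]
opening: 0.0577
grasp_force: 0.0
```

```bash
cat >> h.py <<'E'
def pose(fn=None):
    """block pose in stand frame from wrist depth"""
    im,d,p=snap("wrist");P=cloud(d,p)
    if fn: save(fn,im)
    m=(P[...,2]>.112)&(P[...,2]<.13)&(abs(P[...,0]-.43)<.09)&(abs(P[...,1]-.095)<.09)
    hsv=cv2.cvtColor(im,cv2.COLOR_RGB2HSV);m&=(hsv[...,1]>70)&(hsv[...,0]<25)
    m=cv2.morphologyEx(m.astype(np.uint8),cv2.MORPH_OPEN,np.ones((5,5)))
    n,l,st,c=cv2.connectedComponentsWithStats(m);i=1+st[1:,4].argmax();q=P[l==i]
    b=cv2.minAreaRect((q[:,:2]*1000).astype(np.float32))
    print("block",b[1],b[2],"stand",stand([b[0][0]/1000,b[0][1]/1000,np.median(q[:,2])]))
E
python3 - <<'E'
from h import *
s=arm.observe();print(s["time_s"],s["ee_pos"],stand(s["ee_pos"]),s["ft_force"],s["opening"])
pose("w5")
E
```

```text
18.3 [0.41772528 0.0922415  0.18645309] [ -9.8  -4.7 186.5] [-0.83565665  0.32248188  0.26840076] 0.05772022246359955
block (44.15955352783203, 100.26713562011719) 10.157764434814453 stand [-10.3  -6.1 119.9]
```

View pics/w5.png

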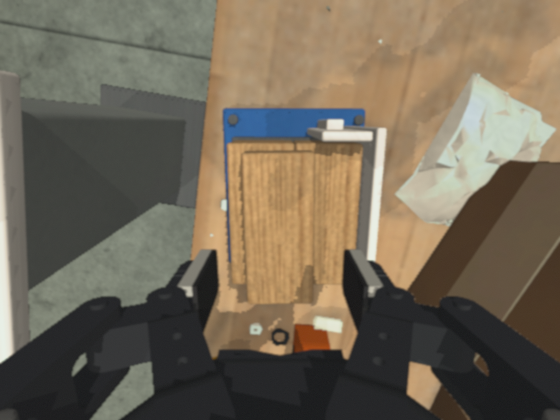

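The block lies flat on the pile, turned under 1 degree from the stand, its far end at about (280,152) and the stop at (345,133). Next, shut the fingers and go in front of it.

>>> jog_arm:
  slide:
    - [-0.06,-0.5,0]
    - [0,-0.7,0]
    - [0,-0.7,0]
    - [0,-0.6,0.3]
    - [0,0,0.7]
    - [0,0,0.7]
    - [0,0,0.6]
    - [0,0,0]
  turn:
    - [0,0,0]
    - [0,0,0]
    - [0,0,0]
    - [0,0,0]
    - [0,0,0]
    - [0,0,0]
    - [0,0,0]
    - [0,0,0]
  gripper: [-1,-1,-1,-1,-1,-1,-1,-1]

```text
time_s: 19.35
ee_pos: [0.3668, 0.0825, 0.1388]
tcp_rot: [-2.03, -2.396, 0.003]
ft_force: [0.6, -0.6, -0.4]
opening: 0.0003
grasp_force: 0.0
```

```bash
python3 - <<'E'
from h import *
s=arm.observe();print(s["time_s"],stand(s["ee_pos"]),s["ft_force"],s["opening"])
pose("w6")
E
```

```text
19.35 [-61.7  -6.  138.8] [ 0.58991968 -0.58191545 -0.35070549] 0.00034004986892797323
block (44.64921188354492, 77.06244659423828) 10.23007869720459 stand [-10.5   5.5 119.9]
```

View pics/w6.png

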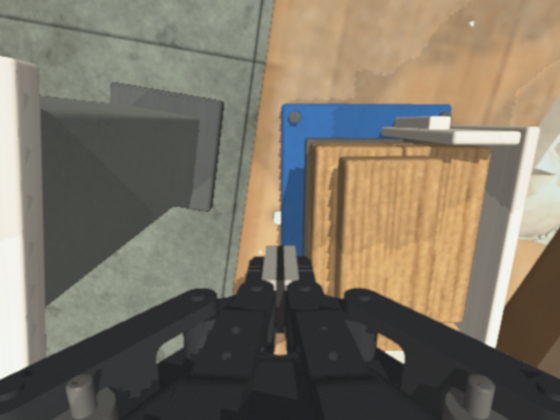

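The shut fingers stand at (282,262), in front of the block's front edge at x≈342, and clear of the pile edge at 308.

>>> jog_arm:
  slide:
    - [0,0,0.3]
    - [0,0,0.3]
    - [0,0.3,0]
    - [0,0.3,0]
    - [0,0.1,0]
    - [0,0.1,0]
    - [0,0.1,0]
    - [0,0.1,0]
  turn:
    - [0,0,0]
    - [0,0,0]
    - [0,0,0]
    - [0,0,0]
    - [0,0,0]
    - [0,0,0]
    - [0,0,0]
    - [0,0,0]
  gripper: [-1,-1,-1,-1,-1,-1,-1,-1]

```text
time_s: 20.4
ee_pos: [0.3875, 0.086, 0.1277]
tcp_rot: [-2.031, -2.396, 0.0]
ft_force: [-0.7, -0.2, 0.8]
opening: -0.0002
grasp_force: 0.6
```

>>> jog_arm:
  slide:
    - [0,0.1,0]
    - [0,0.1,0]
    - [0,0.1,0]
    - [0,0.1,0]
    - [0,0.1,0]
    - [0,0.1,0]
    - [0,0.1,0]
    - [0,0,0]
  turn:
    - [0,0,0]
    - [0,0,0]
    - [0,0,0]
    - [0,0,0]
    - [0,0,0]
    - [0,0,0]
    - [0,0,0]
    - [0,0,0]
  gripper: [-1,-1,-1,-1,-1,-1,-1,-1]

```text
time_s: 21.4
ee_pos: [0.4019, 0.0884, 0.1278]
tcp_rot: [2.031, 2.396, 0.001]
ft_force: [-0.6, -0.1, 1.5]
opening: 0.0002
grasp_force: 0.2
```

```bash
python3 - <<'E'
from h import *
s=arm.observe();print(s["time_s"],stand(s["ee_pos"]),s["ft_force"])
pose("w7")
E
```

```text
21.4 [-26.   -5.9 127.8] [-0.58424512 -0.06340806  1.54710272]
block (44.333065032958984, 64.36331939697266) 9.55804443359375 stand [  8.8  11.8 119.9]
```

>>> jog_arm:
  slide:
    - [0,0.1,0]
    - [0,0.1,0]
    - [0,0.1,0]
    - [0,0.1,0]
    - [0,0.1,0]
    - [0,0.05,0]
    - [0,0,0]
    - [0,0,0]
  turn:
    - [0,0,0]
    - [0,0,0]
    - [0,0,0]
    - [0,0,0]
    - [0,0,0]
    - [0,0,0]
    - [0,0,0]
    - [0,0,0]
  gripper: [-1,-1,-1,-1,-1,-1,-1,-1]

```text
time_s: 22.45
ee_pos: [0.4126, 0.0902, 0.1278]
tcp_rot: [2.031, 2.396, 0.001]
ft_force: [-0.1, -0.1, 0.4]
opening: 0.0001
grasp_force: 0.1
```

>>> jog_arm:
  slide:
    - [0,0.03,0]
    - [0,0.02,0]
    - [0,0.02,0]
    - [0,0.02,0]
    - [0,0,0]
    - [0,0,0]
    - [0,0,0]
    - [0,0,0]
  turn:
    - [0,0,0]
    - [0,0,0]
    - [0,0,0]
    - [0,0,0]
    - [0,0,0]
    - [0,0,0]
    - [0,0,0]
    - [0,0,0]
  gripper: [-1,-1,-1,-1,-1,-1,-1,-1]

```text
time_s: 23.45
ee_pos: [0.4142, 0.0904, 0.1277]
tcp_rot: [2.031, 2.397, 0.0]
ft_force: [-1.1, 0.1, 0.5]
opening: 0.0003
grasp_force: 0.4
```

>>> jog_arm:
  slide:
    - [0,0.02,0]
    - [0,0.02,0]
    - [0,0,0]
    - [0,0,0]
    - [0,0,0]
    - [0,0,0]
    - [0,0,0]
    - [0,0,0]
  turn:
    - [0,0,0]
    - [0,0,0]
    - [0,0,0]
    - [0,0,0]
    - [0,0,0]
    - [0,0,0]
    - [0,0,0]
    - [0,0,0]
  gripper: [-1,-1,-1,-1,-1,-1,-1,-1]

```text
time_s: 24.45
ee_pos: [0.415, 0.0905, 0.1277]
tcp_rot: [2.031, 2.397, 0.0]
ft_force: [-0.6, -0.8, 0.6]
opening: -0.0
grasp_force: 0.4
```

>>> jog_arm:
  slide:
    - [0,0.02,0]
    - [0,0.02,0]
    - [0,0,0]
    - [0,0,0]
    - [0,0,0]
    - [0,0,0]
    - [0,0,0]
    - [0,0,0]
  turn:
    - [0,0,0]
    - [0,0,0]
    - [0,0,0]
    - [0,0,0]
    - [0,0,0]
    - [0,0,0]
    - [0,0,0]
    - [0,0,0]
  gripper: [-1,-1,-1,-1,-1,-1,-1,-1]

```text
time_s: 25.45
ee_pos: [0.4157, 0.0907, 0.1277]
tcp_rot: [-2.031, -2.397, 0.0]
ft_force: [-0.6, -0.3, 0.2]
opening: -0.0002
grasp_force: 0.4
```

>>> jog_arm:
  slide:
    - [0,0.02,0]
    - [0,0.02,0]
    - [0,0,0]
    - [0,0,0]
    - [0,0,0]
    - [0,0,0]
    - [0,0,0]
    - [0,0,0]
  turn:
    - [0,0,0]
    - [0,0,0]
    - [0,0,0]
    - [0,0,0]
    - [0,0,0]
    - [0,0,0]
    - [0,0,0]
    - [0,0,0]
  gripper: [-1,-1,-1,-1,-1,-1,-1,-1]

```text
time_s: 26.45
ee_pos: [0.4166, 0.0908, 0.1277]
tcp_rot: [2.031, 2.397, 0.0]
ft_force: [-0.4, 0.4, 0.5]
opening: -0.0003
grasp_force: 0.4
```

```bash
python3 - <<'E'
from h import *
s=arm.observe();print(s["time_s"],stand(s["ee_pos"]),s["ft_force"])
pose("w8")
E
```

```text
26.45 [-11.2  -6.  127.7] [-0.43643869  0.41446902  0.4602676 ]
block (45.824275970458984, 64.44556427001953) 9.323577880859375 stand [ 24.3  11.7 119.9]
```

View pics/w8.png

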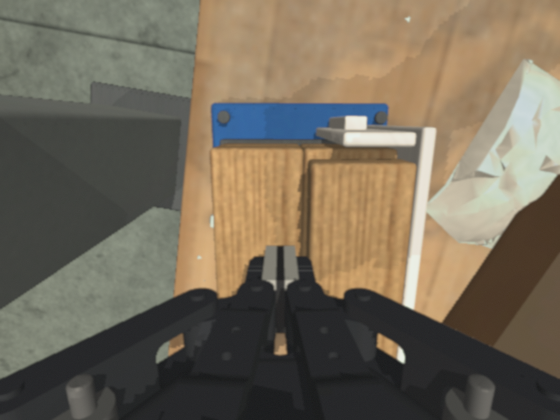

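The block's rear edge is at about (414,165), almost at the fence (419), but there is no contact force yet. Continue gently.

>>> jog_arm:
  slide:
    - [0,0.02,0]
    - [0,0.02,0]
    - [0,0.01,0]
    - [0,0,0]
    - [0,0,0]
    - [0,0,0]
    - [0,0,0]
    - [0,0,0]
  turn:
    - [0,0,0]
    - [0,0,0]
    - [0,0,0]
    - [0,0,0]
    - [0,0,0]
    - [0,0,0]
    - [0,0,0]
    - [0,0,0]
  gripper: [-1,-1,-1,-1,-1,-1,-1,-1]

```text
time_s: 27.5
ee_pos: [0.4174, 0.091, 0.1277]
tcp_rot: [-2.031, -2.397, -0.0]
ft_force: [-1.9, 0.2, 0.7]
opening: 0.0002
grasp_force: 0.8
```

>>> jog_arm:
  slide:
    - [0,0.02,0]
    - [0,0.02,0]
    - [0,0,0]
    - [0,0,0]
    - [0,0,0]
    - [0,0,0]
    - [0,0,0]
    - [0,0,0]
  turn:
    - [0,0,0]
    - [0,0,0]
    - [0,0,0]
    - [0,0,0]
    - [0,0,0]
    - [0,0,0]
    - [0,0,0]
    - [0,0,0]
  gripper: [-1,-1,-1,-1,-1,-1,-1,-1]

```text
time_s: 28.5
ee_pos: [0.4177, 0.0911, 0.1276]
tcp_rot: [-2.031, -2.396, 0.001]
ft_force: [-4.6, 0.2, 3.0]
opening: 0.0002
grasp_force: 2.7
```

>>> jog_arm:
  slide:
    - [0,-0.15,0]
    - [0,-0.25,0]
    - [0,0,-0.5]
    - [0,0,-0.8]
    - [0,0,-0.7]
    - [-0.5,0.5,0]
    - [-0.9,0.5,0]
    - [-0.9,0.5,0]
  turn:
    - [0,0,0]
    - [0,0,0]
    - [0,0,0]
    - [0,0,0]
    - [0,0,0]
    - [0,0,0]
    - [0,0,0]
    - [0,0,0]
  gripper: [-1,-1,-1,-1,-1,-1,-1,-1]

```text
time_s: 29.5
ee_pos: [0.4489, 0.0484, 0.1676]
tcp_rot: [2.031, 2.396, 0.001]
ft_force: [0.8, 0.7, 0.0]
opening: -0.0001
grasp_force: 0.0
```

>>> jog_arm:
  slide:
    - [-0.7,0.6,0]
    - [-0.5,0,0]
    - [0,0,0]
    - [0,0,0.5]
    - [0,0,0.8]
    - [0,0,0.7]
    - [0,0,0]
    - [0,0,0]
  turn:
    - [0,0,0]
    - [0,0,0]
    - [0,0,0]
    - [0,0,0]
    - [0,0,0]
    - [0,0,0]
    - [0,0,0]
    - [0,0,0]
  gripper: [-1,-1,-1,-1,-1,-1,-1,-1]

```text
time_s: 30.5
ee_pos: [0.4633, 0.0278, 0.1278]
tcp_rot: [2.031, 2.397, 0.0]
ft_force: [0.2, 0.8, 0.6]
opening: 0.0
grasp_force: 0.0
```

```bash
python3 - <<'E'
from h import *
s=arm.observe();print(s["time_s"],stand(s["ee_pos"]),s["ft_force"])
pose("w9")
E
```

```text
30.5 [ 24.6 -75.8 127.8] [0.1966492  0.77557604 0.64950862]
block (44.55774688720703, 90.94529724121094) 9.109336853027344 stand [ 24.5 -12.3 120. ]
```

View pics/w9.png

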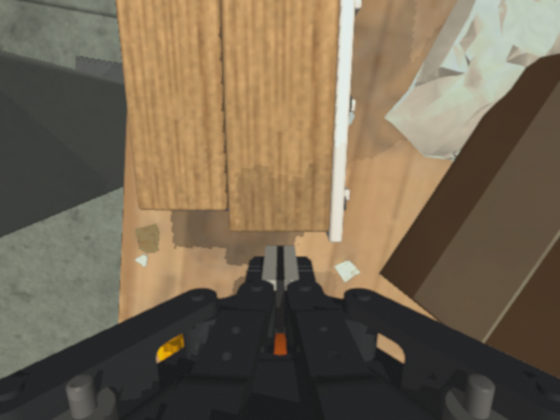

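The block is flush with the fence (edge at 335–345), and the fingers stand at (280,262), just beyond its near end at y≈230. Now push it endwise.

>>> jog_arm:
  slide:
    - [0.15,0,0]
    - [0.15,0,0]
    - [0.1,0,0]
    - [0.1,0,0]
    - [0.1,0,0]
    - [0.05,0,0]
    - [0,0,0]
    - [0,0,0]
  turn:
    - [0,0,0]
    - [0,0,0]
    - [0,0,0]
    - [0,0,0]
    - [0,0,0]
    - [0,0,0]
    - [0,0,0]
    - [0,0,0]
  gripper: [-1,-1,-1,-1,-1,-1,-1,-1]

```text
time_s: 31.55
ee_pos: [0.4611, 0.0405, 0.1277]
tcp_rot: [-2.031, -2.396, -0.0]
ft_force: [0.4, -0.2, -0.2]
opening: 0.0
grasp_force: 0.1
```

>>> jog_arm:
  slide:
    - [0.03,0,0]
    - [0.03,0,0]
    - [0.02,0,0]
    - [0.02,0,0]
    - [0,0,0]
    - [0,0,0]
    - [0,0,0]
    - [0,0,0]
  turn:
    - [0,0,0]
    - [0,0,0]
    - [0,0,0]
    - [0,0,0]
    - [0,0,0]
    - [0,0,0]
    - [0,0,0]
    - [0,0,0]
  gripper: [-1,-1,-1,-1,-1,-1,-1,-1]

```text
time_s: 32.55
ee_pos: [0.4608, 0.042, 0.1277]
tcp_rot: [2.031, 2.396, -0.001]
ft_force: [0.8, -5.1, -0.2]
opening: -0.0003
grasp_force: 2.4
```

>>> jog_arm:
  slide:
    - [0.02,0,0]
    - [0.02,0,0]
    - [0.02,0,0]
    - [0,0,0]
    - [0,0,0]
    - [0,0,0]
    - [0,0,0]
    - [0,0,0]
  turn:
    - [0,0,0]
    - [0,0,0]
    - [0,0,0]
    - [0,0,0]
    - [0,0,0]
    - [0,0,0]
    - [0,0,0]
    - [0,0,0]
  gripper: [-1,-1,-1,-1,-1,-1,-1,-1]

```text
time_s: 33.55
ee_pos: [0.4607, 0.0421, 0.1277]
tcp_rot: [2.031, 2.394, -0.004]
ft_force: [0.2, -8.3, 0.4]
opening: -0.0001
grasp_force: 4.1
```

```bash
python3 - <<'E'
from h import *
s=arm.observe();print(s["time_s"],stand(s["ee_pos"]),s["ft_force"])
E
```

```text
33.55 [ 24.4 -61.2 127.7] [ 0.18546337 -8.29734937  0.35553229]
```

>>> jog_arm:
  slide:
    - [-0.15,0,0]
    - [-0.25,0,0]
    - [0,0,-0.6]
    - [0,0,-0.9]
    - [0,0,-0.9]
    - [0,0,-0.9]
    - [0.7,-0.3,-0.3]
    - [0.9,-0.5,0]
  turn:
    - [0,0,0]
    - [0,0,0]
    - [0,0,0]
    - [0,0,0]
    - [0,0,0]
    - [0,0,0]
    - [0,0,0]
    - [0,0,0]
  gripper: [-1,-1,-1,-1,-1,-1,-1,-1]

```text
time_s: 34.55
ee_pos: [0.4408, 0.0657, 0.2004]
tcp_rot: [2.032, 2.396, 0.003]
ft_force: [-0.3, 0.2, 0.2]
opening: -0.0002
grasp_force: 0.0
```

```bash
python3 - <<'E'
from h import *
s=arm.observe();print(s["time_s"],stand(s["ee_pos"]),s["ft_force"])
pose()
im,d,p=snap("wrist");P=cloud(d,p);hsv=cv2.cvtColor(im,cv2.COLOR_RGB2HSV)
c,sn=np.cos(np.radians(9.4)),np.sin(np.radians(9.4))
X=P[...,0]*1000*c+P[...,1]*1000*sn-437;Y=-P[...,0]*1000*sn+P[...,1]*1000*c-27.5
g=(P[...,2]>.111)&(P[...,2]<.127)&(abs(X)<70)&(abs(Y)<80);grey=g&(hsv[...,1]<70);wood=g&(hsv[...,1]>70)&(hsv[...,0]<25)
for y in range(-40,50,10):
    b=abs(Y-y)<2;a=X[grey&b&(X>30)];w=X[wood&b]
    if len(a) and len(w):print(y,"block rear",np.percentile(w,99).round(1),"front",np.percentile(w,1).round(1),"fence",np.percentile(a,[1,99]).round(1))
for x in(16,24,32,38):
    b=abs(X-x)<2;a=Y[grey&b&(Y>30)];w=Y[wood&b]
    if len(a) and len(w):print(x,"block end",np.percentile(w,99).round(1),np.percentile(w,1).round(1),"stop",np.percentile(a,[1,99]).round(1))
E
```

```text
34.55 [  8.6 -34.7 200.4] [-0.26817216  0.21708846  0.17963298]
block (44.70524978637695, 99.0032958984375) 9.302525520324707 stand [ 24.5   0.3 119.9]
-40 block rear 45.6 front 2.7 fence [46.6 52.4]
-30 block rear 45.9 front 2.7 fence [46.7 52.3]
-20 block rear 46.0 front 2.7 fence [46.9 52.4]
-10 block rear 45.5 front 2.7 fence [46.7 52.2]
0 block rear 45.4 front 2.7 fence [46.5 51.8]
10 block rear 45.5 front 2.8 fence [46.8 51.9]
20 block rear 45.7 front 2.8 fence [46.7 52. ]
30 block rear 45.8 front 2.1 fence [46.7 52.1]
40 block rear 46.0 front 2.1 fence [46.8 52. ]
16 block end 49.2 -46.8 stop [50.6 55.8]
24 block end 48.7 -47.8 stop [49.9 55.8]
32 block end 48.8 -48.5 stop [49.9 55.9]
38 block end 48.8 -48.4 stop [49.9 56. ]
```

```bash
python3 -c "
from workcell import arm
print(arm.job_done())"
```

```text
the job is handed in; nothing more can be done
None
```

I laid the block on the pile by feel (about 7 N at touch), pushed it against the fence and the end stop, measured it within about 1 mm of both and square, and handed the job in at about 35 s; no verdict came back.

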